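# Draw the filter plate of a bench air pump for inspection

### The job

The air pump's filter is due for inspection: turn its selector knob from the running position back to the off mark (the open ring), not past it, and only then swing the filter cover back by its pull bar until it stands open by itself. Draw the filter plate hidden beneath straight up out of its slot by its tab, and finish while still holding it up in the gripper, upright and still, its lower edge at least 5 cm above the top of the pump's housing. Leave the pump off with the cover open and do not disturb the other things on the bench; the program ends holding the plate.

Things in the scene. Friction and masses are not known exactly. Their poses are not given: they have to be found in the camera images.
- pump: fixed grey bench air pump, 240 x 125 mm. Origin on the table; its -x end is the front (toward the robot), z up. Front deck (x -128 to -4 mm): 46 mm high, carries the selector. Filter housing behind (x -4 to 112): 92 mm high, under the white cover. In it a bay, x 8 to 72, y -52 to 52, floor 60 mm above the table, and in that floor the filter's slot, 18 x 80 mm, 50 deep, at x 38, y 0
- selector (a joint): angle of the black selector knob about its vertical axis, rad; grows clockwise seen from above; at 0 the pointer points to the pump's +x. Detents: -0.55 back-flush (solid dot mark), 0 off (open ring), 0.55 low (one bar), 1.10 high (two bars); starts at low or high. Takes under 0.1 N m; let go, it settles in the nearest detent. End stops -0.68 and 1.22
- selector_grip (a point): point on the selector's vertical axis, 20 mm above the front deck, in its grip bar; the point's x axis is the pointer direction. The bar is 13 mm thick, 44 mm long along the pointer and stands 5 to 28 mm above the deck on a skirt of radius 21.5 mm, whose top is 5 mm above the deck
- cover (a joint): angle of the white filter cover about its hinge at the back of the housing, rad: 0 closed, 1.57 upright, stop at 1.85. A light flap (0.12 kg), no latch or spring: let go before upright it falls shut; let go past 1.7 it falls on to the stop and stays there
- cover_hinge (a point): middle of the cover's hinge line, at x 100 mm, y 0, z 97 mm of the pump; the hinge line is parallel to the pump's y
- cover_bar (a point): middle of the cover's steel pull bar: round, 9 mm thick, 52 mm long, parallel to the hinge and 144 mm from it, on two arms beyond the cover's front edge; 35 mm open between bar and housing, 51 mm open height over the front deck when closed. The bar can turn between the fingers as the cover swings. The cover is 8 mm thick, 103 x 123 mm
- filter: loose filter plate (about 0.07 kg), grey frame, white pleats, 14 mm thick (its x), 76 mm wide (its y), 50 mm high, plus a pull tab on top. Origin at the centre of its underside, z up. It stands in the slot with about 2 mm play each way, axes parallel to the pump's, underside 10 mm above the table, hidden by the closed cover
- filter_tab (a point): point in the filter plate's pull tab, 70 mm above the plate's origin. The tab is 12 mm thick (x), 22 mm wide (y) and reaches from 50 to 78 mm above the origin, so its foot is level with the bay's floor; the bay is open for 41 mm beside it along y, either side
- blind_plug_1: steel blind plug, 28 mm across, 29 mm high, bystander; origin at its underside
- blind_plug_2: steel blind plug, 25 mm across, 29 mm high, bystander; origin at its underside
- screwdriver: red-handled screwdriver lying on the bench, 194 mm long, 25 mm thick, bystander; origin under its middle
- petri_1: petri dish, 60 mm across, 15 mm high, bystander; origin at its underside
- flask_250: conical glass flask, 73 mm across, 125 mm high, bystander; origin at its underside
- hex_key_5: steel L-shaped hex key lying on the bench, 86 x 30 mm, 7 mm thick, bystander; origin under its middle

How it is judged (in metres and radians):
On the way, in this order (a step that is already met when the one before it is completed fails the run):
1. the selector stands at the off mark while the cover is still closed (value of joint selector between -0.15 and 0.15 rad and value of joint cover below 0.1 rad), for 0.2 s.
2. the cover stands open by itself, not held (value of joint cover above 1.65 rad and contact force between the fingers and pump below 0.1 N), for 0.2 s.
3. the filter plate is drawn clear of its slot, held in the fingers (height (world z) of filter above 0.1 m and contact force between the fingers and filter above 1 N), for 0.1 s.
At the end, for the whole second after the job is handed in: The gripper holds the filter plate in the air, touching nothing of the pump: lower edge more than 142 mm above the table (50 mm above the housing's top), upright within 0.35 rad (20 degrees), slower than 3 cm/s; the selector is within 0.15 rad of off and the cover stands open beyond 1.65 rad (height (world z) of filter above 0.142 m and contact force between the fingers and filter above 1 N and contact force between filter and pump below 0.05 N and angle between filter's own z axis and vertical below 0.35 rad and linear speed of filter below 0.03 m/s and value of joint selector between -0.15 and 0.15 rad and value of joint cover above 1.65 rad); the arm keeps its last pose, push and grip.
It fails at once if the cover is opened while the selector is not at off (value of joint cover above 0.25 rad and (value of joint selector above 0.25 rad or value of joint selector below -0.25 rad)).
It fails at once if the selector is turned past off towards back-flush (value of joint selector below -0.32 rad).
It fails at once if a bystander is moved by more than 3 cm (distance of any of blind_plug_1, blind_plug_2, screwdriver, petri_1, flask_250, hex_key_5 from where it was at the start of the episode above 0.03 m).
It also fails if it takes over 69 s, if anything falls off the work surface, if the arm or the gripper's body presses on something with over 40 N, if the wrist force passes 120 N, or if a joint passes its speed limit or range.

### The arm

A 6-joint arm with a two-finger parallel gripper is mounted at the origin on a cart in front of the work surface, level with it; the furniture and walls round the work are solid. World frame = base frame: x ahead of the robot, y to its left, z up, the work surface at z = 0. Lengths are in mm, angles in rad, forces in N, time in s.
With the tool pointing down it reaches from about 350 to 850 mm from the base axis. Payload 8.1 kg.
Tool frame: the origin (TCP) lies midway between the tips of the shut fingers; the grasp point (between the pads) lies 19 mm behind it; z points along the fingers, y is the line along which they close (so a half turn about z gives the same grasp; the last joint's range is limited). The gripper opens to 93 mm and grips with 3 to 60 N. Pads are 15 mm wide; open, the fingers measure 128 mm over their backs; the gripper's body (75 mm by 188 mm) begins 65 mm behind the grasp point.
Start: joints at [1.194, 0.13, 1.488, -0, 1.523, -0.085], TCP at [172.584, 574.648, 218.635] pointing down, gripper open.
Joint ranges: [-2.96, 2.96], [-0.89, 2.26], [0.02, 2.5], [-1.34, 4.48], [0, 2.73], [-2.66, 2.66]. Speed limits (rad/s): [2.39, 2.39, 2.79, 3.14, 3.14, 3.14].

### API

Orientations are given as a unit quaternion [x, y, z, w].
In Python, from cell import read_state, get_image, job_done, search_frame, outline_of gives the robot as it stands.
- The arm moves only by the shell command python3 -m jog 'ROWS' [FORCE]. ROWS is text: rows parted by semicolons, each of 7 numbers parted by spaces: the shift along the tool's x, y, z in cm, then the turn, a rotation vector about the tool's x, y, z in degrees, then the opening, from 0 (shut) to 1 (fully open). A call has exactly 5 rows; each row shifts and turns the commanded pose from where the row before left it, along the tool's axes as they then stand; what a row does not reach is not made up. A row lasts 1/10 s, in which the tool goes at most 50 mm and 8.59 degrees, less where a joint would pass 70% of its speed; a pose out of reach is approached as far as the arm can. A call with a gripper value outside its range is refused whole. The fingers move at their own pace and stop on an object; FORCE is the grip in N (left out, the last holds). Time passes only in rows, so rows that do not move let the fingers close, or fill a call up. It gives the time, the measured TCP pose, the force, the opening and the grip force at its end, in the units of the state.
- read_state(): the state, without advancing time (a new reading comes with each control period).
- get_image(name): name is "scene" or "side" or "wrist"; returns a dict with "image" (400x640x3 uint8, blue, green, red), "camera_matrix" (3x3 intrinsics, pixels), "D" ([k1, k2, p1, p2, k3] as OpenCV has them; the pictures are not rectified), "cam_to_world" (4x4, takes a point from camera to world coordinates). Camera axes: x right, y down, z forward; pixel columns grow to the right and rows downward; lengths in mm; the calibration is good to about 2 mm. A picture is of the moment at which its call begins. There is no depth.
- job_done(): hands the job in; it is judged then, once.
Trained networks look in a picture, given as the dict that the camera call returned (one of the last four; its "shot" number tells which), for a name from the list of things; names that differ only in an ending like _2 or _b are one class to them, and where a whole thing is asked for, a point or a joint stands for the part that bears it (a point fixed in the world has none). Each returns a list of dicts, best first, with "p" (0 to 1); they miss things now and then, are a little off and sometimes report something else, mostly with a low value. They report only what shows in the picture. A call takes as long as a camera call.
- search_frame(picture, target): "pixel" ([column, row] in pixels, amid what is visible of it).
- outline_of(picture, target): "region" (400x640 bool, what is visible of it) and "pixel" ([column, row] in pixels, amid what is visible of it).
The state is a dict: "clock": time; "q": joint angles; "dq": joint speeds; "joint_torque": joint torques, N m; "ee_pos": TCP position; "tcp_rot": TCP orientation; "ft_force": force on the tool from outside, world axes, zero at the start; "moment": the same for the moment, N m; "gripper_width": finger opening in mm; "grip_force": force on a finger pad.
Only numpy, scipy, OpenCV 4.12 (cv2) and the standard library are available. Lean on these libraries where they do the work, as an engineer would, in place of code of your own. Each camera call takes 0.05 s, during which the arm holds its last target. There are 200 camera calls.

## Working session

There is one attempt and no reset: what is moved stays moved. The work goes in short steps, Python scripts to look and compute and a shell command to move; the robot and the scene stay as the last step left them, time stands still between calls to the robot, and variables do not carry over. Pictures are saved under pics/ and viewed, at most 12 in all, crops included, and the job is handed in when it is done.

```bash
mkdir -p pics; ls; cat > h.py <<'E'
import numpy as np,cv2
from scipy.spatial.transform import Rotation as R
from cell import *
def ray(p,px):
    u=cv2.undistortPoints(np.array([[px]],float),np.array(p["camera_matrix"]),np.array(p["D"]))[0,0]
    T=np.array(p["cam_to_world"]);d=T[:3,:3]@[u[0],u[1],1];return T[:3,3],d/np.linalg.norm(d)
def atz(p,px,z):
    o,d=ray(p,px);return o+d*(z-o[2])/d[2]
def proj(p,X):
    T=np.linalg.inv(np.array(p["cam_to_world"]))
    return cv2.projectPoints(np.array(X,float).reshape(-1,3),cv2.Rodrigues(T[:3,:3])[0],T[:3,3],np.array(p["camera_matrix"]),np.array(p["D"]))[0][:,0]
def tri(rs):
    A=0;b=0
    for o,d in rs:
        M=np.eye(3)-np.outer(d,d);A=A+M;b=b+M@o
    return np.linalg.solve(A,b)
E
python3 - <<'E'
from h import *
np.set_printoptions(precision=1,suppress=True)
ims=[]
P={}
for n in("scene","side"):
    p=get_image(n);P[n]=p;cv2.imwrite(f"pics/{n}0.png",p["image"])
    print(n,np.array(p["cam_to_world"])[:3,3])
    for t in("selector_grip","cover_bar","cover_hinge","pump","flask_250","screwdriver","petri_1","hex_key_5","blind_plug_1"):
        r=search_frame(p,t);print(t,[(np.round(x["pixel"]),round(x["p"],2),atz(p,x["pixel"],{"selector_grip":66,"cover_bar":97,"cover_hinge":97,"flask_250":50}.get(t,10))) for x in r[:2]])
E
```

```text
pics
scene [  62.5 -433.4  635.6]
selector_grip [(array([322., 204.]), 0.53, array([458.5, 266.3,  66. ])), (array([297., 217.]), 0.52, array([390.8, 249.7,  66. ]))]
cover_bar [(array([338., 177.]), 0.66, array([519.2, 302. ,  97. ])), (array([383., 289.]), 0.24, array([407.9, -27.9,  97. ]))]
cover_hinge [(array([323., 205.]), 0.81, array([436.7, 224.4,  97. ])), (array([271., 184.]), 0.57, array([375.5, 344. ,  97. ]))]
pump [(array([321., 202.]), 0.62, array([500.8, 343.1,  10. ]))]
flask_250 []
screwdriver [(array([323., 204.]), 0.38, array([500. , 331.9,  10. ])), (array([298., 217.]), 0.16, array([426. , 316.2,  10. ]))]
petri_1 [(array([271., 186.]), 0.89, array([421.9, 461.4,  10. ]))]
hex_key_5 [(array([240., 202.]), 0.49, array([328.7, 432.1,  10. ]))]
blind_plug_1 [(array([342., 274.]), 0.71, array([415.8, 109.5,  10. ])), (array([382., 291.]), 0.48, array([458.9,  35.3,  10. ]))]
side [ 22.7 925.9 637.8]
selector_grip [(array([340., 232.]), 0.65, array([399.2, 269.1,  66. ]))]
cover_bar [(array([282., 212.]), 0.97, array([524.7, 306.7,  97. ]))]
cover_hinge [(array([286., 232.]), 0.65, array([473.3, 361. ,  97. ]))]
pump []
flask_250 []
screwdriver []
petri_1 [(array([279., 304.]), 0.57, array([420.9, 463. ,  10. ]))]
hex_key_5 [(array([323., 320.]), 0.71, array([328.4, 452.7,  10. ]))]
blind_plug_1 []
```

```bash
python3 -c "
import cv2
a=cv2.imread('pics/scene0.png');b=cv2.imread('pics/side0.png')
a=cv2.resize(a[100:350,180:520],None,fx=2.3,fy=2.3)[:,:790];cv2.imwrite('pics/a.png',a[:600])
b=cv2.resize(b[120:370,160:500],None,fx=2.3,fy=2.3)[:,:790];cv2.imwrite('pics/b.png',b[:600])"
```

```text
(no output)
```

View pics/a.png

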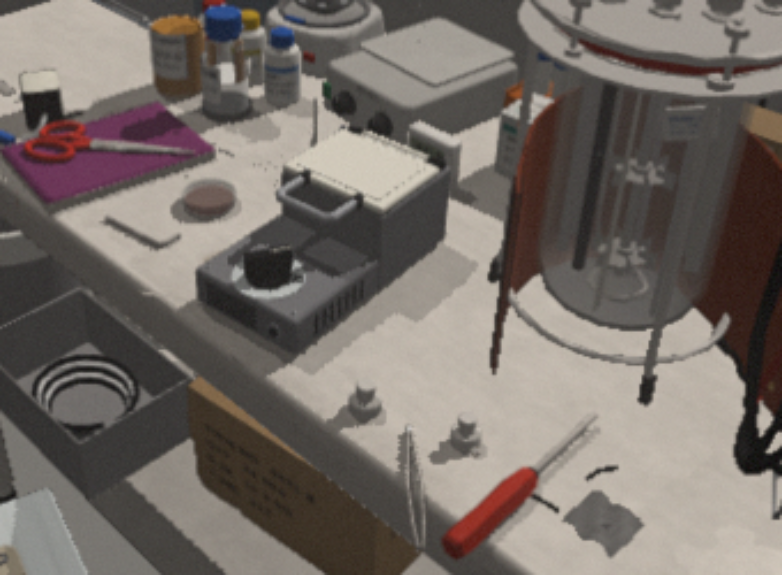

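View pics/b.png

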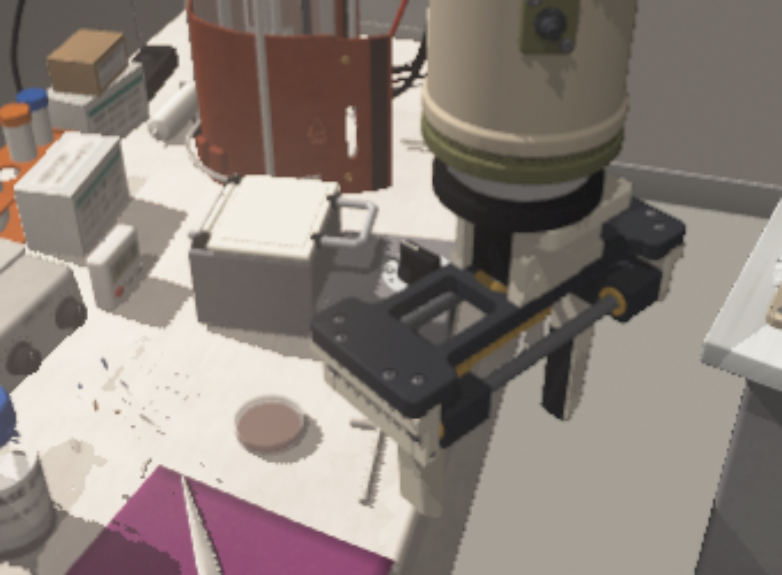

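The scene view shows the pump with the knob at about px (297,217), the bar at about (318,186), and the cover corners near (304,172), (333,157), (370,172) and (344,191). In the side view the gripper partly hides the knob. I'll fit a rough pose from the cover corners.

```bash
python3 - <<'E'
from h import *
np.set_printoptions(precision=1,suppress=True)
for n,c in(("scene",[(304,172),(333,157),(370,172),(344,191)]),("side",[(256,197.5),(306,199),(299,224),(249,220)])):
    p=get_image(n)
    for t in c: print(n,t,atz(p,t,101))
    if n=="scene": print("knob",atz(p,(296.5,216),68),"bar",atz(p,(317,187),97))
    for t in("selector","cover","pump"):
        r=outline_of(p,t)
        for x in r[:2]:
            ys,xs=np.where(x["region"]);print(t,x["pixel"],x["p"],xs.min(),xs.max(),ys.min(),ys.max())
p=get_image("wrist");cv2.imwrite("pics/w0.png",p["image"])
s=read_state();T=R.from_quat(s["tcp_rot"]).as_matrix();print(T);print(T.T@(np.array(p["cam_to_world"])[:3,3]-s["ee_pos"]));print(T.T@np.array(p["cam_to_world"])[:3,:3])
E
```

```text
scene (304, 172) [458.8 349.1 101. ]
scene (333, 157) [550.1 377.2 101. ]
scene (370, 172) [589.1 279.4 101. ]
scene (344, 191) [497.7 241.5 101. ]
knob [389.9 250.3  68. ] bar [458.  287.1  97. ]
selector [295.3, 213.9] 0.91 286 306 207 224
selector [396.0, 322.7] 0.58 372 439 279 342
cover [335.9, 171.5] 0.7 300 371 156 196
side (256, 197.5) [605.2 296.5 101. ]
side (306, 199) [504.7 242.4 101. ]
side (299, 224) [463.4 329.3 101. ]
side (249, 220) [561.4 372.9 101. ]
selector [339.4, 232.4] 0.49 333 350 225 242
cover [282.7, 215.8] 0.56 249 324 196 232
pump [285.7, 230.0] 0.69 242 357 196 269
pump [343.0, 234.4] 0.58 333 351 224 242
[[-1.   0.3 -0. ]
 [ 0.3  1.  -0. ]
 [ 0.  -0.  -1. ]]
[  79.6   -0.3 -166.4]
[[ 0.  -1.  -0.3]
 [ 1.   0.  -0. ]
 [ 0.  -0.3  1. ]]
```

```bash
python3 -m jog '-3.3 -2.2 -1 0 0 0 0.5;-3.3 -2.2 -1 0 0 0 0.5;-3.3 -2.2 -1 0 0 0 0.5;-3.3 -2.2 -1 0 0 0 0.5;-3.3 -2.2 0 0 0 0 0.5' 10; python3 -m jog '-3.3 -2.2 0 0 0 0 0.5;-3.3 -2.2 0 0 0 0 0.5;-3.3 -2.2 0 0 0 0 0.5;-3.3 -2.2 0 0 0 0 0.5;0 0 0 0 0 0 0.5'
python3 - <<'E'
from h import *
np.set_printoptions(precision=1,suppress=True)
p=get_image("wrist");cv2.imwrite("pics/w1.png",p["image"])
for t in("selector","cover","cover_bar","pump","flask_250","hex_key_5","petri_1"):
    for x in outline_of(p,t)[:2]:
        ys,xs=np.where(x["region"]);print(t,np.round(x["pixel"]),round(x["p"],2),xs.min(),xs.max(),ys.min(),ys.max())
for t in("selector_grip","cover_bar","cover_hinge"):
    for x in search_frame(p,t)[:2]: print(t,x["pixel"],x["p"],atz(p,x["pixel"],66 if t[0]=="s" else 97))
E
```

```text
clock: 1.95
ee_pos: [300.2, 421.2, 260.6]
tcp_rot: [0.145, 0.989, 0.001, 0.001]
ft_force: [0.4, 0.6, -0.3]
gripper_width: 57.5
grip_force: 0.0
clock: 2.45
ee_pos: [402.6, 296.3, 258.8]
tcp_rot: [0.148, 0.989, -0.0, 0.001]
ft_force: [-0.0, 0.6, 0.4]
gripper_width: 46.4
grip_force: 0.0
selector [291. 179.] 0.68 271 308 158 202
cover [348. 268.] 0.63 291 434 204 314
cover [321. 214.] 0.49 231 438 116 314
cover_bar [348. 266.] 0.86 291 435 203 315
pump [320. 216.] 0.65 232 438 118 315
hex_key_5 [420.  76.] 0.68 396 455 47 111
petri_1 [454. 143.] 0.58 428 480 120 168
selector_grip [289.1, 174.7] 0.87 [392.2 267.6  66. ]
cover_bar [348.1, 266.8] 0.78 [501.6 301.1  97. ]
cover_bar [289.1, 178.6] 0.45 [390.3 270.8  97. ]
```

View pics/w1.png

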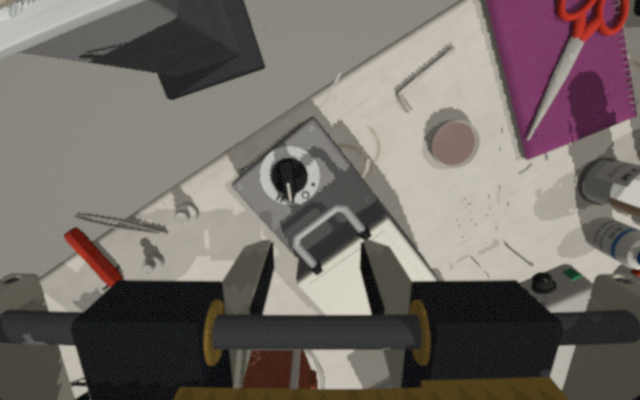

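The wrist view shows the knob near px (289,177) with its pointer facing down. The pull bar runs about (300,235) to (355,215), and the deck's front corners are at about (313,118) and (233,183). I'll zoom in on that area.

```bash
python3 -c "
import cv2
a=cv2.imread('pics/w1.png')[105:285,215:445];cv2.imwrite('pics/w1z.png',cv2.resize(a,(782,600),interpolation=cv2.INTER_CUBIC)[:600])"
```

```text
(no output)
```

View pics/w1z.png

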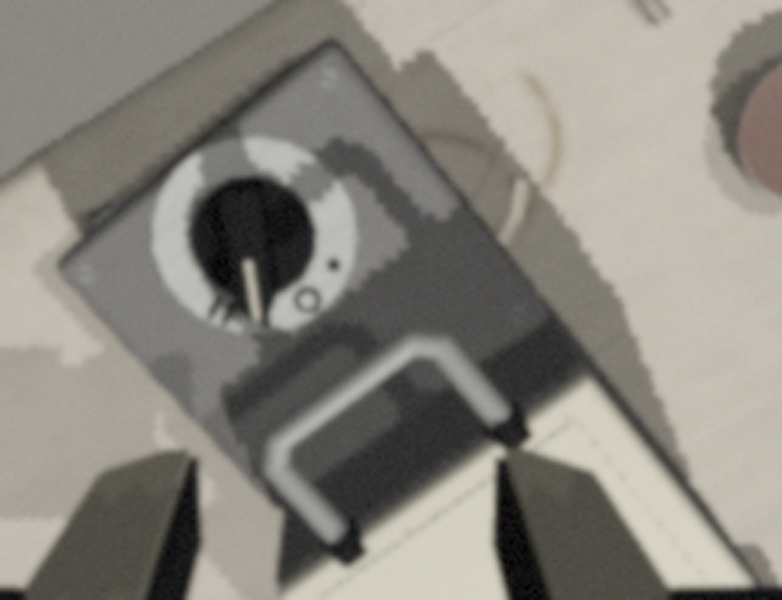

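```bash
python3 - <<'E'
from h import *
from scipy.optimize import least_squares
np.set_printoptions(precision=2,suppress=True)
p=get_image("wrist")
f=lambda c:np.array([215+c[0]/3.4,105+c[1]/3.333])
obs=[((333,42),(-128,62.5,46)),((62,262),(-128,-62.5,46)),((350,397),(-44,0,97)),((590,378),(-3,61.5,101)),((283,585),(-3,-61.5,101))]
px=np.array([f(o[0]) for o in obs]);M=np.array([o[1] for o in obs],float)
def W(v): c,s=np.cos(v[2]),np.sin(v[2]);return M@np.array([[c,s,0],[-s,c,0],[0,0,1]])+[v[0],v[1],0]
r=least_squares(lambda v:(proj(p,W(v))-px).ravel(),[484,292,.4],loss="soft_l1")
v=r.x;print(v,(proj(p,W(v))-px))
k=atz(p,f((253,235)),47);c,s=np.cos(v[2]),np.sin(v[2]);Q=np.array([[c,s],[-s,c]]);print("knob dial",k,Q@(k[:2]-v[:2]))
a=atz(p,f((250,262)),74);b=atz(p,f((262,325)),51);print("pointer",np.arctan2(*(b-k)[1::-1]),v[2]-.55)
st=read_state();T=R.from_quat(st["tcp_rot"]).as_matrix();print(T,st["ee_pos"],np.arctan2(T[1,1],T[0,1]))
E
```

```text
[481.31 305.37   0.39] [[ 1.29 -0.83]
 [-2.77  2.61]
 [-0.1  -1.17]
 [ 1.47 -0.18]
 [-0.93  4.52]]
knob dial [393.74 268.93  47.  ] [-94.84  -0.73]
pointer -0.20456328006936966 -0.16336938795646927
[[-0.96  0.29 -0.  ]
 [ 0.29  0.96  0.  ]
 [ 0.    0.   -1.  ]] [399.75 299.99 258.63] 1.2799083722849738
```

```bash
python3 -m jog '-0.3 -3.2 2 0 0 -6.3 0.5;0 0 3.5 0 0 0 0.5;0 0 3.5 0 0 0 0.5;0 0 3 0 0 0 0.5;0 0 1 0 0 0 0.5' 10; python3 -m jog '0 0 2 0 0 0 0.5;0 0 2 0 0 0 0.5;0 0 1.5 0 0 0 0.5;0 0 1 0 0 0 0.5;0 0 0 0 0 0 0.5'
python3 - <<'E'
from h import *
p=get_image("scene");cv2.imwrite("pics/s1.png",p["image"]);a=p["image"][150:275,220:400]
q=get_image("side");b=q["image"][165:290,240:420]
q=get_image("wrist");cv2.imwrite("pics/w2.png",q["image"])
c=q["image"][60:310,150:480]
c=cv2.resize(c,(400,300));o=np.hstack([cv2.resize(a,(400,278)),cv2.resize(b,(400,278))])
cv2.imwrite("pics/m1.png",np.vstack([o,np.hstack([c,c*0])]))
s=read_state();print(s["ee_pos"],s["gripper_width"],s["ft_force"])
E
```

```text
clock: 3.55
ee_pos: [391.6, 267.0, 125.1]
tcp_rot: [0.091, 0.996, -0.001, -0.002]
ft_force: [-0.2, 0.2, -0.3]
gripper_width: 46.9
grip_force: 0.0
clock: 4.05
ee_pos: [393.2, 267.9, 63.0]
tcp_rot: [0.091, 0.996, -0.0, -0.001]
ft_force: [0.5, -0.2, 0.5]
gripper_width: 46.5
grip_force: 0.0
[394.5048513  268.52975697  64.84166013] 46.28989817320132 [-0.2465734   0.42650643  0.40924751]
```

View pics/m1.png

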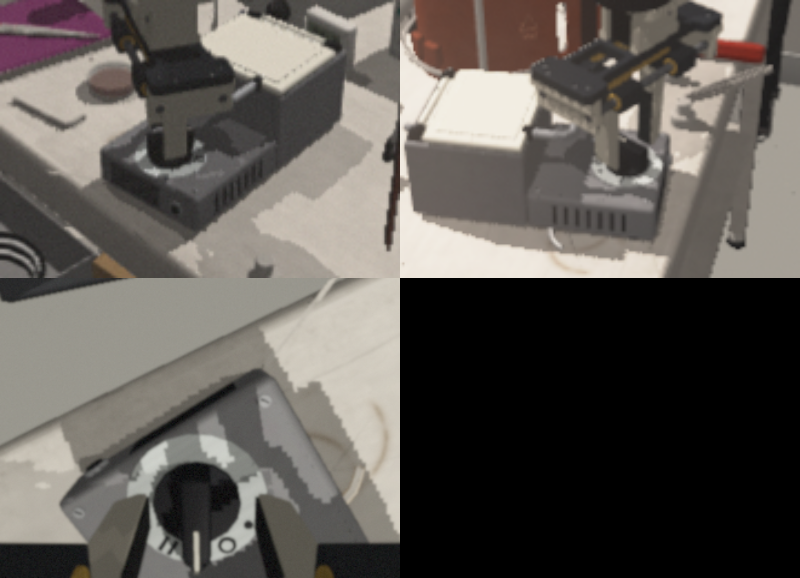

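```bash
python3 -m jog '0 0 0.9 0 0 0 0.5;0 0 0 0 0 0 0.5;0 0 0 0 0 0 0;0 0 0 0 0 0 0;0 0 0 0 0 0 0' 8; python3 -m jog '0 0 0 0 0 0 0;0 0 0 0 0 0 0;0 0 0 0 0 0 0;0 0 0 0 0 -6 0;0 0 0 0 0 -6 0';  python3 -m jog '0 0 0 0 0 -6 0;0 0 0 0 0 -6 0;0 0 0 0 0 -6 0;0 0 0 0 0 0 0;0 0 0 0 0 0 0'
python3 - <<'E'
from h import *
q=get_image("wrist");cv2.imwrite("pics/m2.png",np.hstack([cv2.resize(q["image"][60:310,150:480],(400,300)),cv2.resize(get_image("side")["image"][165:290,240:420],(400,300))]))
E
```

```text
clock: 4.7
ee_pos: [393.9, 268.1, 54.8]
tcp_rot: [0.091, 0.996, 0.0, 0.0]
ft_force: [-0.0, -1.0, 0.4]
gripper_width: 27.0
grip_force: 0.0
clock: 5.2
ee_pos: [392.7, 266.0, 54.5]
tcp_rot: [-0.016, 1.0, -0.002, -0.001]
ft_force: [-7.0, -10.4, 9.9]
gripper_width: 15.3
grip_force: 8.9
clock: 5.7
ee_pos: [393.8, 264.8, 54.6]
tcp_rot: [-0.17, 0.985, -0.003, -0.001]
ft_force: [-0.3, -17.2, 8.9]
gripper_width: 13.8
grip_force: 8.0
```

View pics/m2.png

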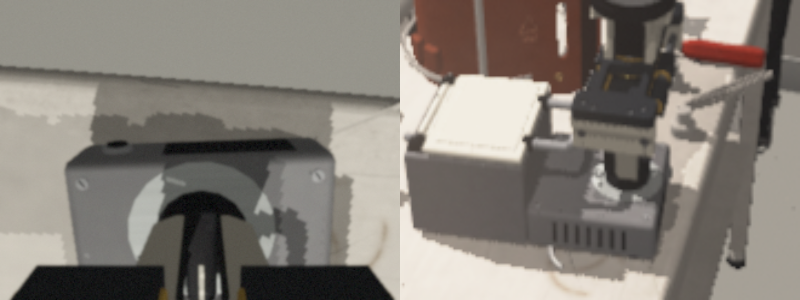

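```bash
python3 -m jog '0 0 0 0 0 0 0.5;0 0 0 0 0 0 0.5;0 0 0 0 0 0 0.5;0 0 0 0 0 0 0.5;0 0 -2 0 0 0 0.5'; python3 -m jog '0 0 -4 0 0 0 0.5;0.5 0 -4 0 0 0 0.5;1 0 -4 0 0 0 0.5;1 0 -4 0 0 0 0.5;0 0 0 0 0 0 0.5' 
python3 - <<'E'
from h import *
q=get_image("wrist");q=get_image("wrist");np.savez("w3.npz",**{k:np.array(q[k]) for k in("image","camera_matrix","D","cam_to_world")})
s=read_state();print(s["ee_pos"],s["tcp_rot"])
cv2.imwrite("pics/w3z.png",cv2.resize(q["image"][90:300,210:490],(800,600),interpolation=cv2.INTER_CUBIC))
E
```

```text
clock: 6.3
ee_pos: [391.6, 267.2, 72.2]
tcp_rot: [-0.17, 0.985, -0.001, -0.002]
ft_force: [0.5, 0.3, -0.6]
gripper_width: 45.5
grip_force: 0.0
clock: 6.8
ee_pos: [372.2, 261.3, 241.5]
tcp_rot: [-0.17, 0.985, 0.002, 0.005]
ft_force: [0.5, 0.8, 0.7]
gripper_width: 46.3
grip_force: 0.0
[370.80633835 260.27941148 235.91389331] [-1.70248016e-01  9.85399882e-01  5.78472656e-04  1.53312447e-03]
```

View pics/w3z.png

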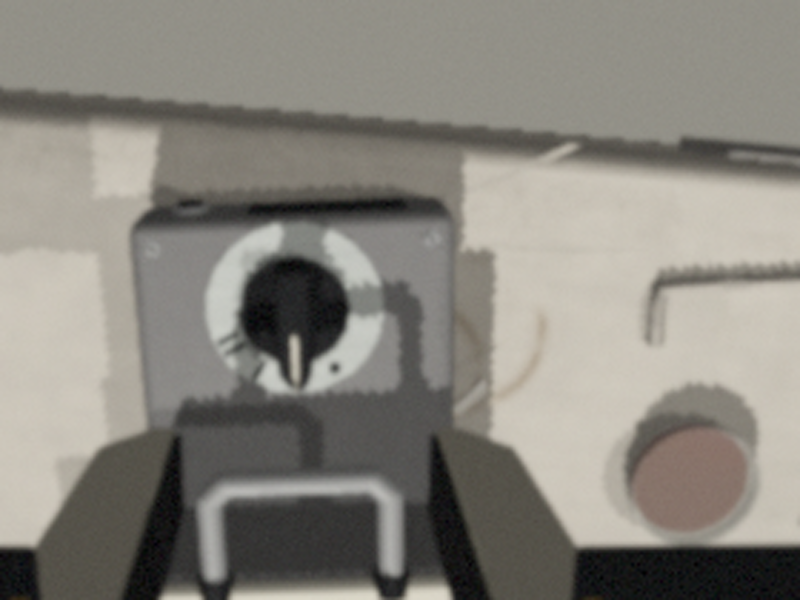

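```bash
python3 - <<'E'
from h import *
np.set_printoptions(precision=3,suppress=True)
p=dict(np.load("w3.npz"))
f=lambda c:np.array([210+c[0]/2.857,90+c[1]/2.857])
k=atz(p,f((295,309)),47);b=atz(p,f((302,487)),97);e1=atz(p,f((205,492)),97);e2=atz(p,f((398,485)),97)
fl=atz(p,f((135,233)),46);fr=atz(p,f((452,215)),46)
an=lambda d:np.arctan2(d[1],d[0])
print(k,b,an(b-k),np.linalg.norm((b-k)[:2]),"bar",e1,e2,an(e2-e1)-np.pi/2,np.linalg.norm(e2-e1),"front",(fl+fr)/2,an(fr-fl)-np.pi/2,np.linalg.norm(fr-fl))
s=read_state();T=R.from_quat(s["tcp_rot"]).as_matrix();print(T,an(T[:,1])-np.pi/2,s["ee_pos"])
for t in(0.36,.38):
  u=np.array([np.cos(t),np.sin(t),0]);print(b+44*u, b+144*u, b+82*u)
E
```

```text
[396.892 265.347  47.   ] [443.677 284.975  97.   ] 0.3972292952803429 50.735260596132214 bar [457.082 253.321  97.   ] [431.592 316.635  97.   ] 0.3827408344656129 68.25302313530086 front [365.814 253.565  46.   ] 0.40016665938087326 120.07919191948585
[[-0.942 -0.336  0.003]
 [-0.336  0.942  0.002]
 [-0.003  0.001 -1.   ]] 0.3421641664528794 [370.806 260.279 235.914]
[484.857 300.475  97.   ] [578.446 335.703  97.   ] [520.421 313.862  97.   ]
[484.539 301.296  97.   ] [577.405 338.388  97.   ] [519.828 315.391  97.   ]
```

The pointer now stands at off, between the dot and the one-bar mark. Next I turn the tool 87° and place it over the pull bar.

```bash
python3 -m jog '-3.8 0 0 0 0 0 0.3;-3.9 0 0 0 0 0 0.3;0 0 0 0 0 8 0.3;0 0 0 0 0 8 0.3;0 0 0 0 0 8 0.3' 15; python3 -m jog '0 0 0 0 0 8 0.3;0 0 0 0 0 8 0.3;0 0 0 0 0 8 0.3;0 0 0 0 0 8 0.3;0 0 0 0 0 8 0.3';python3 -m jog '0 0 0 0 0 8 0.3;0 0 0 0 0 8 0.3;0 0 0 0 0 7.2 0.3;0 0 0 0 0 0 0.3;0 0 0 0 0 0 0.3'
python3 - <<'E'
from h import *
np.set_printoptions(precision=2,suppress=True)
for i in range(2): q=get_image("wrist")
s=read_state();T=R.from_quat(s["tcp_rot"]).as_matrix();print(s["ee_pos"],np.arctan2(T[1,1],T[0,1]),s["q"],s["gripper_width"])
np.savez("w4.npz",**{k:np.array(q[k]) for k in("image","camera_matrix","D","cam_to_world")})
print(proj(q,[443,286,99]))
for y in(-26,0,26): 
    c,t=np.cos(.39),np.sin(.39);print(proj(q,[443-t*y,286+c*y,99]))
cv2.imwrite("pics/w4z.png",cv2.resize(q["image"][100:340,160:480],(800,600),interpolation=cv2.INTER_CUBIC))
E
```

```text
clock: 7.4
ee_pos: [442.1, 285.1, 231.6]
tcp_rot: [0.041, 0.999, -0.001, -0.002]
ft_force: [-0.1, -1.4, 0.9]
gripper_width: 28.0
grip_force: 0.0
clock: 7.9
ee_pos: [441.9, 285.1, 232.1]
tcp_rot: [0.381, 0.925, -0.001, -0.001]
ft_force: [-0.6, -0.4, -0.3]
gripper_width: 27.8
grip_force: 0.0
clock: 8.4
ee_pos: [442.2, 285.2, 233.0]
tcp_rot: [0.555, 0.832, -0.001, -0.001]
ft_force: [-0.1, 0.2, 0.1]
gripper_width: 27.8
grip_force: 0.0
[442.43 285.38 233.75] 0.39357602765437993 [ 0.48 -0.07  1.67  0.    1.55  0.08] 28.219434275061907
[[317.57 189.51]]
[[317.42 216.18]]
[[317.57 189.51]]
[[317.73 161.55]]
```

View pics/w4z.png

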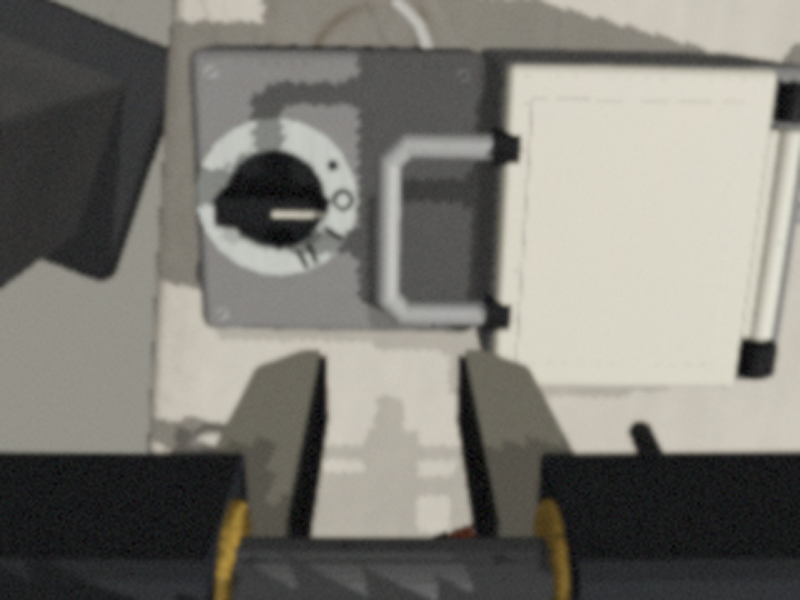

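The fingers stand symmetric over the bar at about px (317,192), and the pointer faces the open ring. I'll descend and grip.

```bash
python3 -m jog '0 0 3 0 0 0 0.3;0 0 3 0 0 0 0.3;0 0 3 0 0 0 0.3;0 0 2 0 0 0 0.3;0 0 0 0 0 0 0.3' 15; python3 -m jog '0 0 1.5 0 0 0 0.3;0 0 1.5 0 0 0 0.3;0 0 1.1 0 0 0 0.3;0 0 0 0 0 0 0.3;0 0 0 0 0 0 0'; python3 -m jog '0 0 0 0 0 0 0;0 0 0 0 0 0 0;0 0 0 0 0 0 0;0 0 0 0 0 0 0;0 0 0 0 0 0 0'
```

```text
clock: 9.0
ee_pos: [440.3, 284.2, 120.8]
tcp_rot: [0.556, 0.831, -0.003, -0.002]
ft_force: [-1.0, -0.6, 0.2]
gripper_width: 28.3
grip_force: 0.0
clock: 9.5
ee_pos: [442.6, 285.5, 83.6]
tcp_rot: [0.556, 0.831, -0.0, -0.0]
ft_force: [0.7, 0.4, 0.6]
gripper_width: 23.4
grip_force: 0.0
clock: 10.0
ee_pos: [440.5, 284.6, 84.0]
tcp_rot: [0.556, 0.831, -0.002, -0.001]
ft_force: [-14.1, -6.2, 10.6]
gripper_width: 8.4
grip_force: 15.0
```

```bash
python3 -m jog '0 -0.13 -1.44 0 0 0 0;0 0.21 -1.42 0 0 0 0;0 0.36 -1.39 0 0 0 0;0 0.49 -1.35 0 0 0 0;0 0.63 -1.30 0 0 0 0' 12; python3 -m jog '0 0.75 -1.23 0 0 0 0;0 0.87 -1.15 0 0 0 0;0 0.98 -1.05 0 0 0 0;0 1.08 -0.95 0 0 0 0;0 1.17 -0.84 0 0 0 0'
```

```text
clock: 10.5
ee_pos: [456.8, 291.1, 154.5]
tcp_rot: [0.556, 0.831, -0.001, -0.0]
ft_force: [-6.1, -3.5, 1.3]
gripper_width: 8.5
grip_force: 12.0
clock: 11.0
ee_pos: [503.2, 309.9, 208.1]
tcp_rot: [0.557, 0.831, 0.001, 0.001]
ft_force: [0.6, -3.0, -0.1]
gripper_width: 8.4
grip_force: 12.0
```

```bash
python3 -m jog '0 1.25 -0.72 0 0 0 0;0 1.31 -0.59 0 0 0 0;0 1.37 -0.45 0 0 0 0;0 1.40 -0.32 0 0 0 0;0 1.43 -0.17 0 0 0 0'; python3 -m jog '0 1.44 -0.03 0 0 0 0;0 1.43 0.11 0 0 0 0;0 1.42 0.26 0 0 0 0;0 0 0 0 0 0 0;0 0 0 0 0 0 0'
python3 - <<'E'
from h import *
a=get_image("side")["image"];b=get_image("scene")["image"]
cv2.imwrite("pics/m3.png",np.hstack([cv2.resize(a[60:290,180:420],(400,383)),cv2.resize(b[60:290,220:460],(400,383))]))
E
```

```text
clock: 11.5
ee_pos: [566.3, 335.7, 229.9]
tcp_rot: [0.557, 0.831, 0.001, 0.001]
ft_force: [0.2, -2.4, -0.2]
gripper_width: 8.0
grip_force: 12.0
clock: 12.0
ee_pos: [605.5, 351.8, 226.0]
tcp_rot: [0.557, 0.831, 0.001, 0.001]
ft_force: [2.9, -2.9, 4.2]
gripper_width: 8.5
grip_force: 12.0
```

View pics/m3.png

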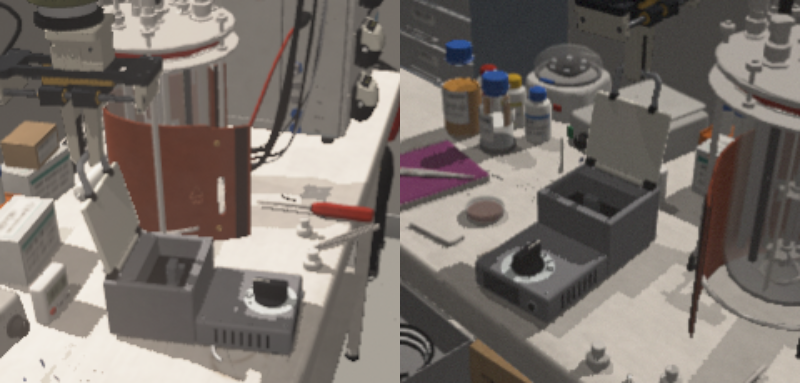

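The side and scene views show the cover standing past upright, with the tab visible in the bay. I'll release it and lift.

```bash
python3 -m jog '0 0 0 0 0 0 0.35;0 0 0 0 0 0 0.35;0 0 0 0 0 0 0.35;0 0 0 0 0 0 0.35;0 0 -1.5 0 0 0 0.35'; python3 -m jog '0 0 -3 0 0 0 0.35;0 0 -3 0 0 0 0.35;0 -4 -1 0 0 0 0.35;0 -4 0 0 0 0 0.35;0 -4 0 0 0 0 0.35';python3 -m jog '0 0 0 0 0 -8 0.5;0 0 0 0 0 -8 0.5;0 0 0 0 0 -8 0.5;0 0 0 0 0 -8 0.5;0 0 0 0 0 -8 0.5';python3 -m jog '0 0 0 0 0 -8 0.5;0 0 0 0 0 -8 0.5;0 0 0 0 0 -8 0.5;0 0 0 0 0 -8 0.5;0 0 0 0 0 -8 0.5';python3 -m jog '0 0 0 0 0 -8 0.5;0 0 0 0 0 -2 0.5;3 0 0 0 0 0 0.5;0 0 0 0 0 0 0.5;0 0 0 0 0 0 0.5'
python3 - <<'E'
from h import *
np.set_printoptions(precision=2,suppress=True)
for i in range(2): q=get_image("wrist")
s=read_state();T=R.from_quat(s["tcp_rot"]).as_matrix();print(s["ee_pos"],np.arctan2(T[1,1],T[0,1]),s["q"],s["gripper_width"])
np.savez("w5.npz",**{k:np.array(q[k]) for k in("image","camera_matrix","D","cam_to_world")})
print(proj(q,[516.4,315.5,88]))
for n in("filter_tab","selector_grip"):
  for x in search_frame(q,n)[:2]: print(n,x["pixel"],x["p"],atz(q,x["pixel"],84 if n[0]=="f" else 70))
p=proj(q,[516.4,315.5,88])[0].astype(int);print(p);x0=max(0,min(p[0]-120,400));y0=max(0,min(p[1]-90,220));print(x0,y0)
cv2.imwrite("pics/w5z.png",cv2.resize(q["image"][y0:y0+180,x0:x0+240],(800,600),interpolation=cv2.INTER_CUBIC))
E
```

```text
clock: 12.6
ee_pos: [602.6, 351.4, 236.2]
tcp_rot: [0.556, 0.831, -0.002, -0.001]
ft_force: [0.1, 0.3, -1.2]
gripper_width: 32.1
grip_force: 0.0
clock: 13.1
ee_pos: [492.5, 306.1, 310.5]
tcp_rot: [0.556, 0.831, 0.001, 0.0]
ft_force: [0.0, 0.5, 0.4]
gripper_width: 32.4
grip_force: 0.0
clock: 13.6
ee_pos: [493.3, 306.4, 310.4]
tcp_rot: [0.236, 0.972, 0.0, 0.0]
ft_force: [0.2, -0.4, 0.3]
gripper_width: 46.7
grip_force: 0.0
clock: 14.1
ee_pos: [493.3, 306.4, 310.4]
tcp_rot: [-0.111, 0.994, 0.0, 0.001]
ft_force: [0.7, 0.7, -0.5]
gripper_width: 46.4
grip_force: 0.0
clock: 14.6
ee_pos: [465.7, 295.1, 310.4]
tcp_rot: [-0.194, 0.981, 0.0, 0.001]
ft_force: [-0.4, -0.1, 0.1]
gripper_width: 46.3
grip_force: 0.0
[466.15 295.19 310.02] 1.9614119682375235 [ 0.47 -0.02  1.48 -0.    1.68 -1.49] 46.58664927540254
[[316.9  214.71]]
filter_tab [315.9, 207.8] 0.88 [509.89 311.49  84.  ]
filter_tab [314.5, 197.8] 0.34 [498.76 305.08  84.  ]
selector_grip [315.3, 104.1] 0.95 [397.28 264.34  70.  ]
[316 214]
196 124
```

View pics/w5z.png

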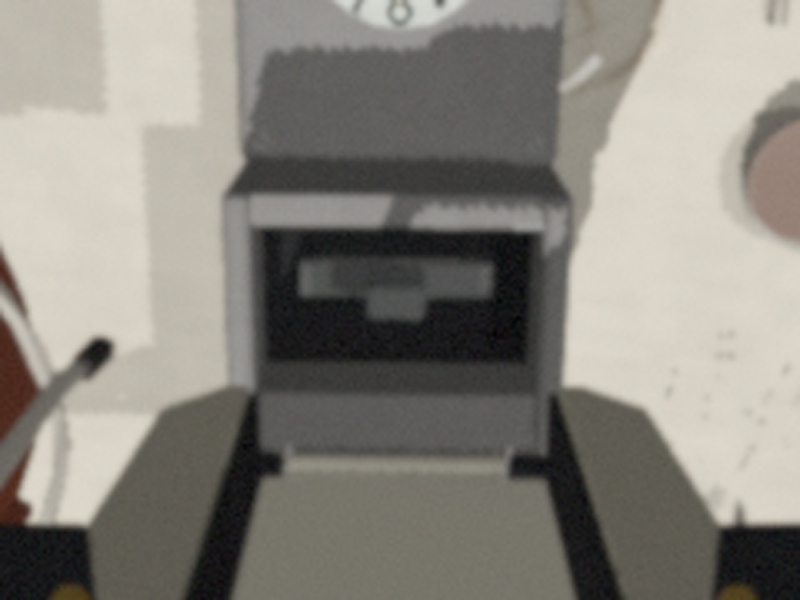

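The view shows the open bay with the filter in its slot. The tab's top face is at about px (315,216).

```bash
python3 - <<'E'
from h import *
np.set_printoptions(precision=2,suppress=True)
p=dict(np.load("w5.npz"))
s=read_state();T=R.from_quat(s["tcp_rot"]).as_matrix()
g=lambda c,z:atz(p,(196+c[0]/3.3333,124+c[1]/3.3333),z)
X=g((396,305),88);print(X,T.T@(X-s["ee_pos"]))
# bay edges at z92 : x 8..72,y +-52
A=[g(c,92) for c in((262,229),(540,229),(532,360))];print(A,(A[0]+A[1])/2)
a=A[1]-A[0];print(np.arctan2(a[1],a[0])-np.pi/2, np.linalg.norm(a))
u=np.array([np.cos(.39),np.sin(.39),0]);print((A[0]+A[1])/2+30*u)
E
```

```text
[518.32 313.52  88.  ] [-55.06  -2.85 221.56]
[array([508.76, 258.24,  92.  ]), array([471.17, 349.39,  92.  ]), array([517.76, 367.36,  92.  ])] [489.97 303.82  92.  ]
0.391213201922876 98.6023271725034
[517.71 315.22  92.  ]
```

```bash
python3 -m jog '-2.7 -0.2 2 0 0 0 0.5;-2.8 0 4 0 0 0 0.5;0 0 4 0 0 0 0.5;0 0 4 0 0 0 0.5;0 0 3 0 0 0 0.5' 20; python3 -m jog '0 0 2.5 0 0 0 0.5;0 0 2 0 0 0 0.5;0 0 1.5 0 0 0 0.5;0 0 1.5 0 0 0 0.5;0 0 0 0 0 0 0.5'; python3 -m jog '0 0 0 0 0 0 0;0 0 0 0 0 0 0;0 0 0 0 0 0 0;0 0 0 0 0 0 0;0 0 0 0 0 0 0'
```

```text
clock: 15.3
ee_pos: [516.6, 313.5, 135.6]
tcp_rot: [-0.194, 0.981, -0.0, -0.001]
ft_force: [-0.1, -1.0, -0.7]
gripper_width: 46.4
grip_force: 0.0
clock: 15.8
ee_pos: [515.9, 313.3, 61.5]
tcp_rot: [-0.194, 0.981, -0.0, -0.002]
ft_force: [-1.5, -0.3, 0.3]
gripper_width: 46.3
grip_force: 0.0
clock: 16.3
ee_pos: [517.9, 314.3, 65.1]
tcp_rot: [-0.194, 0.981, 0.0, 0.001]
ft_force: [0.4, -1.0, 4.1]
gripper_width: 21.9
grip_force: 20.0
```

```bash
python3 -m jog '0 0 -0.5 0 0 0 0;0 0 -1 0 0 0 0;0 0 -1 0 0 0 0;0 0 -1 0 0 0 0;0 0 -1 0 0 0 0' 25; python3 -m jog '0 0 -1.5 0 0 0 0;0 0 -1.5 0 0 0 0;0 0 -1.5 0 0 0 0;0 0 -1.5 0 0 0 0;0 0 -1.5 0 0 0 0';  python3 -m jog '0 0 -1.5 0 0 0 0;0 0 -1.5 0 0 0 0;0 0 -1.5 0 0 0 0;0 0 -1 0 0 0 0;0 0 -0.5 0 0 0 0'; python3 -m jog '0 0 0 0 0 0 0;0 0 0 0 0 0 0;0 0 0 0 0 0 0;0 0 0 0 0 0 0;0 0 0 0 0 0 0'
python3 - <<'E'
from h import *
p=get_image("side");a=p["image"];q=get_image("scene");b=q["image"]
cv2.imwrite("pics/m4.png",np.hstack([cv2.resize(a[60:290,180:420],(400,383)),cv2.resize(b[60:290,220:460],(400,383))]))
E
```

```text
clock: 16.8
ee_pos: [517.3, 314.1, 110.3]
tcp_rot: [-0.194, 0.981, 0.0, 0.0]
ft_force: [0.1, 0.0, -1.4]
gripper_width: 21.9
grip_force: 25.0
clock: 17.3
ee_pos: [517.2, 314.0, 185.5]
tcp_rot: [-0.194, 0.981, 0.0, 0.0]
ft_force: [-0.2, -0.2, -0.3]
gripper_width: 21.6
grip_force: 25.0
clock: 17.8
ee_pos: [517.6, 314.2, 245.5]
tcp_rot: [-0.194, 0.981, 0.0, 0.001]
ft_force: [0.6, -0.0, -0.8]
gripper_width: 21.8
grip_force: 25.0
clock: 18.3
ee_pos: [516.9, 313.8, 243.4]
tcp_rot: [-0.194, 0.981, -0.0, -0.0]
ft_force: [-0.5, 1.1, -0.5]
gripper_width: 21.9
grip_force: 25.0
```

View pics/m4.png

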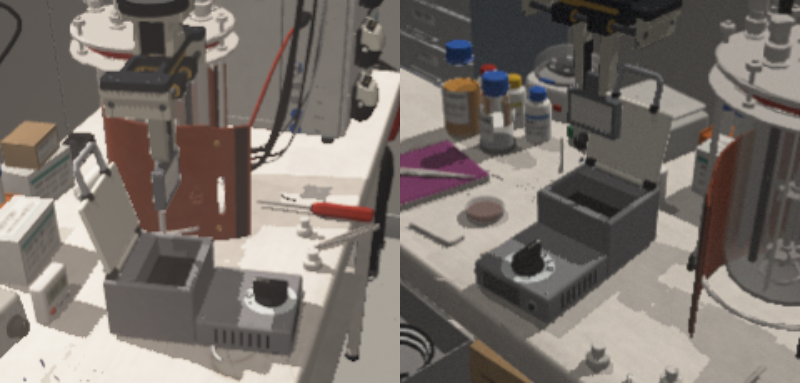

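The plate hangs upright well above the housing (underside near 188 mm), the cover stays open, and the knob is at off. I'm handing the job in.

```bash
python3 -c "
from cell import *
print(job_done())"
```

```text
the job is handed in; nothing more can be done
None
```

The job is handed in: the pump is at off, the cover stands open by itself, and the gripper is holding the filter plate upright with its lower edge about 95 mm above the housing; the hand-in gave no verdict, so this rests on the last pictures and arm readings.

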